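# Fit the mould plate to the tray sealer under its stop, then reset the stop

## Robot

A 7-joint arm with a two-finger parallel gripper is mounted at the origin on the work surface. World frame = base frame: x ahead of the robot, y to its left, z up, the work surface at z = 0. Lengths are in m, angles in rad, forces in N, time in s.
With the tool pointing down it reaches from about 0.4 to 0.9 m from the base axis. Payload 5.5 kg.
Tool frame: the origin (TCP) lies at the very end of the fingers, on their centre line; the grasp point (between the pads) lies 19 mm behind it (robot.tcp_to_grasp is the distance from the TCP to the grasp point, in m); y points along the fingers, z is the direction in which the jaws open and shut, and the axes are right-handed (so a half turn about y gives the same grasp; the last joint's range is limited). The gripper opens to 85 mm and grips with 20 to 120 N. Pads are 22 mm wide; open, the fingers measure 114 mm over their backs; the gripper's body (76 mm by 85 mm) begins 54 mm behind the grasp point. The pads swing forward as they close: fully open they stand 13 mm farther back than shut.
Start: joints at [-0.845, 0.501, -0.427, 1.55, 0.221, 1.138, -0.21], TCP at [0.29, 0.582, 0.231] pointing down, gripper open.
Joint ranges: [-2.88, 2.88], [-0.31, 2.03], [-1.54, 1.56], [0.2, 2.42], [-1.41, 4.55], [0.19, 2.02], [-2.57, 2.57]. Speed limits (rad/s): [2.57, 2.57, 3.14, 3.14, 3.14, 3.14, 3.14].

## Interface

Orientations are given as a rotation vector (axis times angle).
In Python, from rig import robot gives the robot as it stands. The module is installed in compiled form; this text tells all that it offers.
- The arm moves only by the shell command python3 -m crank 'ROWS' [OPENING]. ROWS is JSON, a list of rows, each an object with "delta_pos": the shift along the world's x, y, z in units of 10 cm (1.0 is 10 cm), a list of three; "twist": the turn, a rotation vector about the world's x, y, z in units of pi rad (1.0 is pi rad), a list of three. A call has 1 to 8 rows; each row is the pose to reach, as a shift and turn from the pose measured when the call began, turning the shorter way round; what a row does not reach only later rows make up. A row lasts 1/12 s, in which the tool goes at most 41.7 mm and 7.16 degrees, less where a joint would pass 70% of its speed; a pose out of reach is approached as far as the arm can. A call with a number of a shift or a turn outside -1 to 1 is refused whole. A call with a gripper value outside its range is refused whole. OPENING is the closure, from -1 (fully open) to 1 (shut), set as the call begins (- or left out, the last holds). The fingers move at their own pace and stop on an object; the grip force is fixed at half the most. Time passes only in rows, so rows that repeat a pose let the fingers close. It gives the time, the measured TCP pose, the force and the opening at its end, in the units of the state.
- robot.get_obs(): the state, without advancing time (a new reading comes with each control period).
- robot.camera(name): name is "side" or "top" or "wrist"; returns the picture (420x560x3 uint8, blue, green, red); there is no depth.
- robot.calibration(name): a dict with "fx", "fy", "cx", "cy" (pixels), "k1" (the pictures are not rectified: a ray, as slopes to the right and down, at radius r is drawn at 1 + k1 r^2 times it, then the intrinsics apply), "position" and "rotation" of the camera in the world; the wrist camera has in their place "tool_from_camera" (4x4, takes a point from camera to tool coordinates, whose origin is the TCP and whose axes are the tool frame's). Camera axes: x right, y down, z forward; pixel columns grow to the right and rows downward; lengths in m; the calibration is good to about 2 mm. A picture is of the moment at which its call begins: read the wrist's pose just before it. calibration takes no time and is no camera call.
- robot.close_job(): hands the job in, once; it reports no verdict.
The state is a dict: "clock": time; "q": joint angles; "dq": joint speeds; "effort": joint torques, N m; "tool_pos": TCP position; "orientation": TCP orientation; "force": force on the tool from outside, world axes, zero at the start; "moment": the same for the moment, N m; "opening": opening from 0.0 (shut) to 1.0 (fully open).
Only numpy, scipy, OpenCV 4.12 (cv2) and the standard library are available. Lean on these libraries where they do the work, as an engineer would, in place of code of your own. Each camera call takes 0.05 s, during which the arm holds its last target. There are 200 camera calls.

## Task

Push the mushroom stop button on the tray sealer's sloping panel right in so that it latches, and only then lower the mould plate with the two tray openings over the two locating pins so that it sits flush on the sealer's bed (either end first). With the plate down and let go, twist the stop's head clockwise, as its arrows show, until it springs back out, and let go of it; leave the other plate and everything standing around where they are.

Things in the scene. Friction and masses are not known exactly. Their poses are not given: they have to be found in the camera images.
- sealer: The tray sealer, a steel box 290 mm wide in x; origin under it on the worktop, y towards its operator's side (point bed is 5 mm along -y from it). Flat deck from y = -180 to 85 mm, then the panel slopes down at 25 degrees to y = 180. Its heating head stands open at the back (y under -150 mm), 230 mm wide, leaning back, up to 370 mm above the worktop.
- bed (a point): Fixed on the tray sealer: point on its flat steel deck, 112 mm above the worktop, midway between the two locating pins. x along the line of the pins, z up, y towards the sloping panel. Pins at x = -102 and +102 mm: 10 mm thick, 24 mm tall, the top 8 mm tapering to a 3 mm tip. Between them the deck has an open well (x -89..89, y -57..57 mm), free for 40 mm downwards.
- stop_seat (a point): Fixed point on the sloping panel at the centre of the mushroom stop's foot (80 mm along x, 140 mm along y and 23 mm lower than point bed). z points out along the button's axis, 25 degrees from vertical, leaning towards the operator's side; x along the panel. Nearest other thing on the panel: a 10 mm high dial 115 mm away along -x.
- stop_top (a point): Centre of the top of the stop's mushroom head; moves and turns with it. Head 40 mm across with a straight rim 8 mm high, 7 to 15 mm below its top; underside 18 mm below its top, on a 22 mm neck. Its top is 38 mm out from stop_seat when the button is out, 30 mm when it is pushed in.
- stop_plunger (a joint): How far the mushroom is pushed in: 0 fully out, 0.008 m fully in against a firm stop. It takes about 8 N; past mid-travel it snaps in. Pushed to its stop it stays latched by itself (resting at 7 to 8 mm) until its head is twisted.
- stop_head (a joint): Twist of the mushroom head in rad, clockwise when looking onto the head, 0 at rest, end stop at 1.15. Takes up to 0.5 N m, against a spring that turns it back slowly (about 1 s) when let go. The latch lets go beyond about 0.6 rad; the head then springs out by itself when the fingers open.
- mould_two: The plate to fit: bare aluminium, 230 x 150 x 12 mm, about 0.5 kg, two tray openings (78 x 114 mm, side by side along x) and a 12 mm hole near each short end, at x = -102 and +102, y = 0 mm. The web between the openings, 22 mm wide in x, passes through the centre. Origin: centre of the underside; x along the long side, z up. Lies flat on the worktop; the same turned half round.
- mould_one: bystander: a like plate, 230 x 150 x 12 mm, but with one large opening (178 x 114 mm); origin at the centre of its underside
- tray: bystander: black open meal tray 150 x 95 x 38 mm, standing in the opening of the one-opening plate; origin at the centre of its underside
- oil: bystander: oil bottle, 64 mm across, 220 mm tall, standing close beside the sealer; origin at the centre of its underside
- spice: bystander: spice jar, 46 mm across, 100 mm tall, standing close in front of the sealer's panel; origin at the centre of its underside
- canister: bystander: black canister with a knob on its lid, 94 mm across, 128 mm tall; origin at the centre of its underside
- tumbler: bystander: glass tumbler, 72 mm across, 90 mm tall; origin at the centre of its underside
- cup: bystander: white mug, 84 mm across, 85 mm tall; origin at the centre of its underside

How it is judged:
By the outcome, as a careful person would: the job done as asked, in the order asked, and still so for the second after the job is handed in, with the robot touching nothing.
It also fails if it takes over 72 s, if anything falls off the work surface, if the arm or the gripper's body presses on something with over 40 N, if the wrist force passes 120 N, or if a joint passes its speed limit or range.

## Working session

There is one attempt and no reset: what is moved stays moved. The work goes in short steps, Python scripts to look and compute and a shell command to move; the robot and the scene stay as the last step left them, time stands still between calls to the robot, and variables do not carry over. Pictures are saved under pics/ and viewed, about 8 in all and at most 12, crops included, and the job is handed in when it is done.

```bash
mkdir -p pics; ls
python3 - <<'E'
from rig import robot
import cv2,numpy as np
np.set_printoptions(precision=4,suppress=True)
o=robot.get_obs();print(o)
for n in("side","top","wrist"):
    c=robot.calibration(n);print(n,c)
    cv2.imwrite(f'pics/{n}0.png',robot.camera(n))
print(robot.tcp_to_grasp)
E
```

```text
pics
{'clock': 0.0, 'q': array([-0.8448,  0.5019, -0.4268,  1.5514,  0.2208,  1.1383, -0.2103]), 'dq': array([ 0.0009, -0.0006, -0.0005, -0.0016, -0.0025, -0.0001, -0.0008]), 'effort': array([ -0.    , -56.9517,  -5.8159, -28.0931,   0.0108,   0.0121,
        -0.    ]), 'tool_pos': array([0.2899, 0.581 , 0.2303]), 'orientation': array([-1.5421,  0.3634, -0.3625]), 'force': array([-0.8866, -0.4731,  0.12  ]), 'moment': array([-0.0223, -0.0082, -0.0008]), 'opening': 1.0002817074619144}
side {'fx': 468.3693542336591, 'fy': 468.3693542336591, 'cx': 283.27847981696453, 'cy': 211.3862924796116, 'k1': -0.121495126109052, 'position': array([ 0.1302, -0.5455,  1.0403]), 'rotation': array([-2.3219,  0.8069, -0.2927])}
top {'fx': 531.0682403035064, 'fy': 531.0682403035064, 'cx': 277.33758469227246, 'cy': 208.6394119915105, 'k1': 0.010042907547077389, 'position': array([0.4527, 0.0663, 1.4096]), 'rotation': array([-2.1462,  2.1935, -0.1141])}
wrist {'fx': 315.73696514952525, 'fy': 315.73696514952525, 'cx': 283.23446201406335, 'cy': 207.0504984957274, 'k1': -0.026257038831419343, 'tool_from_camera': array([[ 0.0008,  0.9528,  0.3035, -0.077 ],
       [ 0.0012, -0.3035,  0.9528, -0.1421],
       [ 1.    , -0.0004, -0.0014,  0.0008],
       [ 0.    ,  0.    ,  0.    ,  1.    ]])}
0.0187
```

View pics/top0.png

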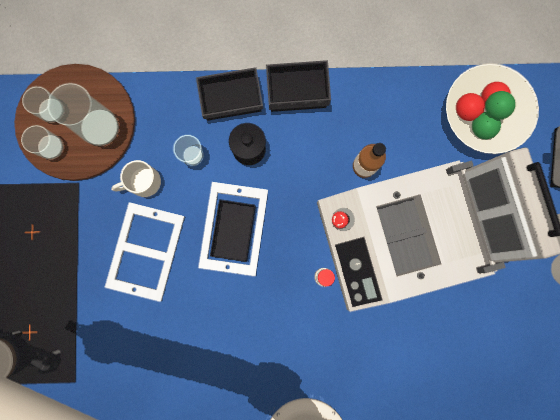

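View pics/side0.png

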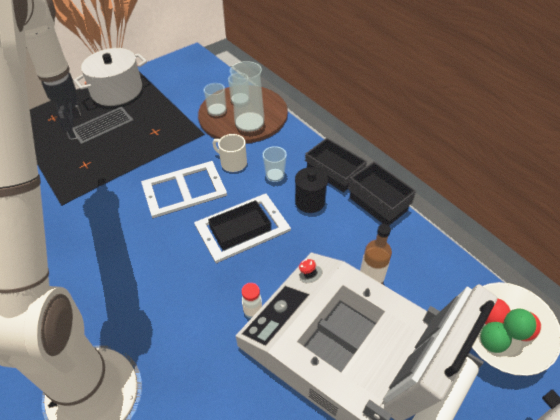

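The top view shows mould_two at about (145,252), the pins at (397,195) and (421,275), and the stop at (341,219). The side view shows the pins at (367,292) and (314,360), and the stop at (308,266). Next I'll measure them.

```bash
cat > h.py <<'E'
from rig import robot
import cv2,numpy as np
from scipy.spatial.transform import Rotation as R
np.set_printoptions(precision=4,suppress=True)
def cam(n,o=None):
    c=robot.calibration(n)
    if n=="wrist":
        o=o or robot.get_obs(); T=c["tool_from_camera"]; Rt=R.from_rotvec(o["orientation"]).as_matrix()
        return c,Rt@T[:3,:3],o["tool_pos"]+Rt@T[:3,3]
    r=np.array(c["rotation"]); 
    return c,(R.from_rotvec(r).as_matrix() if r.ndim==1 else r),np.array(c["position"])
def ray(C,px):
    c,M,p=C; px=np.atleast_2d(np.float64(px))
    K=np.array([[c["fx"],0,c["cx"]],[0,c["fy"],c["cy"]],[0,0,1]])
    u=cv2.undistortPoints(px.reshape(-1,1,2),K,np.array([c["k1"],0,0,0,0])).reshape(-1,2)
    d=np.c_[u,np.ones(len(u))]@M.T
    return p,d/np.linalg.norm(d,axis=1)[:,None]
def onz(C,px,z):
    p,d=ray(C,px); return p+d*((z-p[2])/d[:,2])[:,None]
def two(C1,a,C2,b):
    p,d=ray(C1,a);q,e=ray(C2,b);d=d[0];e=e[0]
    s=np.linalg.lstsq(np.c_[d,-e],q-p,rcond=None)[0]
    A=p+s[0]*d;B=q+s[1]*e
    return (A+B)/2,np.linalg.norm(A-B)
def proj(C,X):
    c,M,p=C; x=(np.atleast_2d(X)-p)@M; u=x[:,:2]/x[:,2:]; u=u*(1+c["k1"]*(u**2).sum(1,keepdims=True))
    return u*[c["fx"],c["fy"]]+[c["cx"],c["cy"]]
def quads(img,lo=170,amin=1500):
    m=(img.min(2)>lo).astype(np.uint8)
    cs,_=cv2.findContours(m,cv2.RETR_EXTERNAL,cv2.CHAIN_APPROX_NONE)
    return [c for c in cs if cv2.contourArea(c)>amin]
def red(img):
    b,g,r=[img[...,i].astype(int) for i in range(3)]
    m=((r>110)&(g<r*.45)&(b<r*.45)).astype(np.uint8)
    return cv2.connectedComponentsWithStats(m)
E
python3 - <<'E'
from h import *
T=cam("top");S=cam("side")
t=cv2.imread('pics/top0.png');s=cv2.imread('pics/side0.png')
for c in quads(t):
    r=cv2.minAreaRect(c);print('quad',r)
    if r[0][0]<300:
        P=onz(T,cv2.boxPoints(r),.012);print(P[:,:2], np.linalg.norm(np.roll(P,-1,0)-P,axis=1),P.mean(0))
# dark spots near pins
def blob(im,x,y,w=9):
    p=im[y-w:y+w+1,x-w:x+w+1].min(2); m=p<110; yy,xx=np.nonzero(m); return xx.mean()+x-w,yy.mean()+y-w,m.sum()
pins=[]
for a,b in(((397,195),(367,292)),((421,275),(314,360))):
    A=blob(t,*a);B=blob(s,*b);print(A,B,two(T,A[:2],S,B[:2])); print(onz(T,A[:2],.124))
for n,im in(("t",t),("s",s)):
    k,_,st,ce=red(im)
    for i in range(1,k):
        if st[i,4]>60: print(n,st[i],ce[i])
E
python3 -c "
import cv2;a=cv2.imread('pics/top0.png')[150:320,90:230];b=cv2.imread('pics/top0.png')[150:320,310:440]
import numpy as np;cv2.imwrite('pics/crop1.png',cv2.resize(np.hstack([a,b]),None,fx=2.9,fy=2.9,interpolation=cv2.INTER_CUBIC))"
```

```text
quad ((143.85769653320312, 251.18846130371094), (57.710411071777344, 89.37220001220703), 15.255118370056152)
[[0.4021 0.5157]
 [0.6267 0.4563]
 [0.5832 0.3093]
 [0.3598 0.3711]] [0.2324 0.1533 0.2318 0.1507] [0.493  0.4131 0.012 ]
quad ((232.8577117919922, 228.46038818359375), (57.44707107543945, 87.48955535888672), 8.426969528198242)
[[0.4462 0.2717]
 [0.6742 0.2362]
 [0.6484 0.0856]
 [0.4211 0.1236]] [0.2307 0.1528 0.2304 0.1502] [0.5475 0.1793 0.012 ]
quad ((405.8721923828125, 236.04466247558594), (119.77426147460938, 149.7220458984375), 74.32048034667969)
quad ((524.010498046875, 152.50877380371094), (201.99554443359375, 89.6875), 53.88894271850586)
quad ((228.28558349609375, 43.994171142578125), (50.479286193847656, 96.87777709960938), 88.83085632324219)
[[1.1226 0.3182]
 [1.1228 0.0527]
 [0.9799 0.053 ]
 [0.9799 0.316 ]] [0.2655 0.1429 0.263  0.1427] [1.0513 0.185  0.012 ]
quad ((322.8311767578125, 42.753387451171875), (82.90299987792969, 46.876068115234375), 6.2034478187561035)
(np.float64(398.25), np.float64(199.94565217391303), np.int64(92)) (np.float64(366.53846153846155), np.float64(292.34615384615387), np.int64(26)) (array([ 0.6029, -0.2351,  0.1295]), np.float64(0.009002287866366605))
[[ 0.5998 -0.2336  0.124 ]]
(np.float64(419.77777777777777), np.float64(271.1111111111111), np.int64(81)) (np.float64(314.46875), np.float64(360.875), np.int64(32)) (array([ 0.4228, -0.2809,  0.103 ]), np.float64(0.00784070220991877))
[[ 0.4266 -0.2774  0.124 ]]
t [456  82  54  39 866] [477.2136 100.9746]
t [332 212  17  16 179] [339.8994 219.486 ]
t [318 269  17  17 217] [325.8111 277.2995]
s [300 260  15  14 136] [307.4853 266.6324]
s [242 284  17  17 228] [250.136  291.5658]
s [485 299  25  25 336] [497.9702 311.7827]
s [527 315  13  25  85] [535.6941 328.8706]
```

View pics/crop1.png

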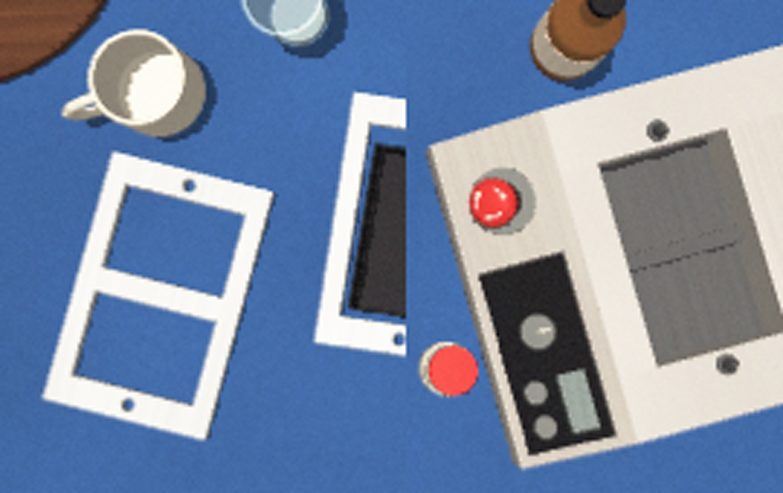

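Crop: the pins are at (396.6,194.8) and (420.7,275.5) in the top view, so my blobs had picked up some of the well. The plate holes are at (155.2,213.8) and (133.8,289.3). The red jar beside the stop is the spice.

Run:
```python
from h import *
T=cam("top");S=cam("side")
A=two(T,(396.6,194.8),S,(366.5,292.3));B=two(T,(420.7,275.5),S,(314.5,360.9));print(A,B)
a=onz(T,(396.6,194.8),.124)[0];b=onz(T,(420.7,275.5),.124)[0];print('onz',a,b,np.linalg.norm(a-b),onz(S,[(366.5,292.3),(314.5,360.9)],.124))
x=b-a  # candidate sealer x: y toward operator (+world y side), z up
m=(a+b)/2;xh=(a-b)/np.linalg.norm(a-b);yh=np.cross([0,0,1],xh);print('x',xh,'y',yh)
if yh[1]<0: xh=-xh;yh=-yh
m[2]=.112
M=np.c_[xh,yh,[0,0,1]];seat=m+M@[.08,.14,-.023];ax=M@[0,np.sin(np.radians(25)),np.cos(np.radians(25))]
print('seat',seat,'axis',ax,'top',seat+.038*ax,'yaw',np.degrees(np.arctan2(xh[1],xh[0])))
print('stop2view',two(T,(339.9,219.5),S,(307.5,266.6)))
print('pred px',proj(T,seat+.032*ax),proj(S,seat+.032*ax))
h=onz(T,[(155.2,213.8),(133.8,289.3)],.012);print('holes',h,np.linalg.norm(h[0]-h[1]),h.mean(0),np.degrees(np.arctan2(*(h[0]-h[1])[[1,0]])))
print('spice',two(T,(325.8,277.3),S,(250.1,291.6)))
o=robot.get_obs();print(R.from_rotvec(o['orientation']).as_matrix())
```

```text
(array([ 0.6139, -0.2323,  0.1156]), np.float64(0.0007553644884090693)) (array([ 0.4159, -0.282 ,  0.1136]), np.float64(0.00037992458629438995))
onz [ 0.6125 -0.2301  0.124 ] [ 0.4161 -0.2791  0.124 ] 0.202470221898795 [[ 0.6099 -0.2353  0.124 ]
 [ 0.4129 -0.2851  0.124 ]]
x [0.9703 0.242  0.    ] y [-0.242   0.9703  0.    ]
seat [ 0.558  -0.0994  0.089 ] axis [-0.1023  0.4101  0.9063] top [ 0.5542 -0.0838  0.1234] yaw 14.006218087436238
stop2view (array([ 0.5567, -0.0918,  0.1096]), np.float64(0.0010278145543234857))
pred px [[338.1771 219.8725]] [[305.2883 263.555 ]]
holes [[0.5898 0.3838 0.012 ]
 [0.3937 0.439  0.012 ]] 0.20369797520441174 [0.4917 0.4114 0.012 ] -15.717337733580845
spice (array([ 0.4156, -0.054 ,  0.092 ]), np.float64(0.0004438997753159784))
[[ 0.8948 -0.0007  0.4464]
 [-0.4464 -0.0013  0.8948]
 [-0.0001 -1.     -0.0015]]
```

```bash
for i in 1 2 3 4 5 6 7; do python3 -m crank '[{"delta_pos":[0.12,-0.3,0],"twist":[0,0,-0.013]},{"delta_pos":[0.24,-0.6,0],"twist":[0,0,-0.026]},{"delta_pos":[0.36,-0.9,0],"twist":[0,0,-0.04]}]' 1 | tr '\n' ' '; echo; done
python3 - <<'E'
from h import *
o=robot.get_obs();print(o['q'],o['tool_pos']);Rt=R.from_rotvec(o['orientation']).as_matrix();print(Rt)
ax=np.array([-0.1023,0.4101,0.9063]);z=np.array([.9699,.2436,0]);z-=ax*(z@ax);z/=np.linalg.norm(z);y=-ax
G=np.c_[np.cross(y,z),y,z];print('twist/pi',R.from_matrix(G@Rt.T).as_rotvec()/np.pi)
E
```

```text
clock: 0.4 tool_pos: [0.3256, 0.4901, 0.2297] orientation: [-1.524, 0.462, -0.46] force: [0.6, -0.9, 0.8] opening: 0.604 
clock: 0.65 tool_pos: [0.3618, 0.3983, 0.2294] orientation: [-1.5, 0.562, -0.56] force: [-0.1, -0.2, -0.2] opening: 0.138 
clock: 0.9 tool_pos: [0.398, 0.3066, 0.2293] orientation: [-1.471, 0.661, -0.658] force: [0.7, 0.3, 0.3] opening: -0.001 
clock: 1.15 tool_pos: [0.4342, 0.2148, 0.2293] orientation: [-1.438, 0.76, -0.757] force: [0.2, -0.6, 0.2] opening: 0.002 
clock: 1.4 tool_pos: [0.4703, 0.1231, 0.2292] orientation: [-1.399, 0.858, -0.854] force: [1.4, 0.0, -0.3] opening: 0.001 
clock: 1.65 tool_pos: [0.5064, 0.0315, 0.2292] orientation: [-1.355, 0.955, -0.951] force: [1.8, 1.3, -0.5] opening: 0.001 
clock: 1.9 tool_pos: [0.5426, -0.0602, 0.2291] orientation: [-1.307, 1.052, -1.047] force: [0.3, -0.2, -0.5] opening: -0.001 
[ 0.0287  0.2876  0.0383  1.8268 -0.0116  1.0315  0.287 ] [ 0.5426 -0.0602  0.2291]
[[ 0.2138 -0.004   0.9769]
 [-0.9769 -0.0006  0.2138]
 [-0.0003 -1.     -0.0041]]
twist/pi [-0.1351 -0.0328  0.0098]
```

```bash
python3 -m crank '[{"delta_pos":[0,0.1,0],"twist":[-0.034,-0.008,0.0025]},{"delta_pos":[0,0.1,0],"twist":[-0.068,-0.016,0.005]},{"delta_pos":[0,0.1,0],"twist":[-0.102,-0.024,0.0075]},{"delta_pos":[0,0.1,0],"twist":[-0.135,-0.033,0.01]},{"delta_pos":[0,0.1,0],"twist":[-0.135,-0.033,0.01]}]'
python3 - <<'E'
from h import *
o=robot.get_obs();print(o['q'],o['tool_pos'],R.from_rotvec(o['orientation']).as_matrix())
im=robot.camera('wrist');cv2.imwrite('pics/w1.png',im);C=cam('wrist',o)
k,_,st,ce=red(im)
for i in range(1,k):
    if st[i,4]>200: print(st[i],ce[i])
print('pred',proj(C,[[.5542,-.0838,.1234]]))
E
```

```text
clock: 2.32
tool_pos: [0.5416, -0.0444, 0.2272]
orientation: [-1.584, 0.742, -1.34]
force: [-1.3, 1.5, -0.9]
opening: 0.002
[-0.3116  0.2718  0.067   1.941   0.5093  0.9913 -0.2861] [ 0.5416 -0.0444  0.2272] [[ 0.231   0.1054  0.9672]
 [-0.8755 -0.411   0.2539]
 [ 0.4243 -0.9055 -0.0027]]
[  93   80   61   56 2570] [123.2459 107.5809]
[ 263  172   47   47 1373] [285.8077 194.2469]
[372 344  25  24 229] [383.738  355.4803]
pred [[285.2961 196.0487]]
```

View pics/w1.png

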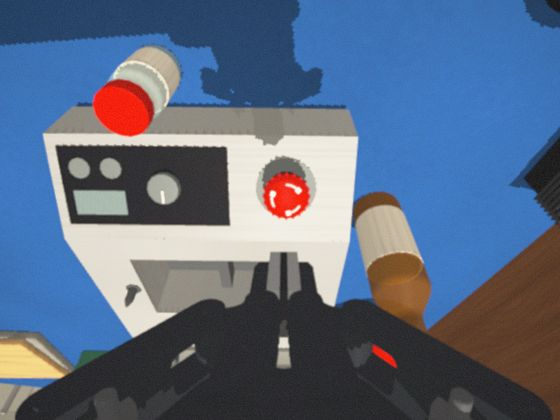

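The stop's head sits at (286,195), within a pixel or two of where I predicted it, so my stop pose is good. Now I'll approach along its axis.

```bash
python3 -m crank '[{"delta_pos":[0.04,-0.12,-0.32],"twist":[0,0,0]},{"delta_pos":[0.08,-0.24,-0.63],"twist":[0,0,0]},{"delta_pos":[0.12,-0.36,-0.95],"twist":[0,0,0]},{"delta_pos":[0.12,-0.36,-0.95],"twist":[0,0,0]}]'; python3 -m crank '[{"delta_pos":[0.005,-0.02,-0.045],"twist":[0,0,0]},{"delta_pos":[0.01,-0.04,-0.09],"twist":[0,0,0]},{"delta_pos":[0.012,-0.05,-0.11],"twist":[0,0,0]},{"delta_pos":[0.014,-0.057,-0.127],"twist":[0,0,0]}]'
```

```text
clock: 2.7
tool_pos: [0.5495, -0.0873, 0.1276]
orientation: [-1.59, 0.758, -1.338]
force: [-1.1, -1.2, 0.2]
opening: -0.002
clock: 3.03
tool_pos: [0.5516, -0.0934, 0.1163]
orientation: [-1.588, 0.758, -1.34]
force: [-5.3, 5.5, 17.0]
opening: -0.004
```

```bash
python3 -m crank '[{"delta_pos":[0.005,-0.01,-0.03],"twist":[0,0,0]},{"delta_pos":[0.007,-0.02,-0.05],"twist":[0,0,0]},{"delta_pos":[0.007,-0.02,-0.05],"twist":[0,0,0]}]'
```

```text
clock: 3.28
tool_pos: [0.5525, -0.0935, 0.116]
orientation: [-1.587, 0.757, -1.341]
force: [-17.5, 12.2, 37.3]
opening: -0.003
```

The head has hit its firm stop: the force rose to 43 N with no further travel. I'll back off and check that it latched.

```bash
python3 -m crank '[{"delta_pos":[-0.03,0.12,0.27],"twist":[0,0,0]},{"delta_pos":[-0.07,0.27,0.6],"twist":[0,0,0]},{"delta_pos":[-0.11,0.42,0.95],"twist":[0,0,0]},{"delta_pos":[-0.11,0.45,1.0],"twist":[0,0,0]},{"delta_pos":[-0.11,0.45,1.0],"twist":[0,0,0]}]' -1
python3 - <<'E'
from h import *
o=robot.get_obs();print(o['q'],o['tool_pos'])
im=robot.camera('wrist');cv2.imwrite('pics/w2.png',im);C=cam('wrist',o)
t=robot.camera('top');s=robot.camera('side')
k,_,st,ce=red(im)
for i in range(1,k):
    if st[i,4]>200: print(st[i],ce[i])
seat=np.array([.5583,-.1006,.089]);ax=np.array([-0.1023,0.4101,0.9063])
for d in(.038,.030): print('pred',proj(C,seat+d*ax))
for n,i2,c in(('t',t,cam('top')),('s',s,cam('side'))):
    k,_,st,ce=red(i2)
    print(n,[ (ce[i],st[i,4]) for i in range(1,k) if st[i,4]>60],proj(c,seat+.038*ax),proj(c,seat+.03*ax))
E
```

```text
clock: 3.7
tool_pos: [0.5441, -0.0461, 0.2199]
orientation: [-1.579, 0.751, -1.343]
force: [0.3, -0.5, 0.1]
opening: 0.707
[-0.3068  0.2854  0.0702  1.94    0.5065  0.9778 -0.2899] [ 0.5441 -0.0461  0.2199]
[  85   82   63   58 2693] [116.3795 110.9658]
[ 261  174   47   47 1384] [283.8027 196.4682]
pred [[283.0352 201.4448]]
pred [[283.0444 198.7332]]
t [(array([477.2037, 100.978 ]), np.int32(864)), (array([340.7039, 219.3966]), np.int32(179)), (array([325.7731, 277.3194]), np.int32(216))] [[337.9084 219.85  ]] [[338.8984 219.7285]]
s [(array([308.3714, 268.6857]), np.int32(140)), (array([250.1148, 291.209 ]), np.int32(244)), (array([497.9461, 311.7754]), np.int32(334)), (array([535.7209, 328.9186]), np.int32(86))] [[304.8955 261.9816]] [[305.95   264.4314]]
```

The side and top views both show the head about 7 mm in, so it's latched. Now the plate.

```bash
cat >> h.py <<'E'
def turn_to(yaw,ax=(0,0,1)):
    """twist/pi from the current pose to tool y=-ax, tool z at world yaw (deg)"""
    Rt=R.from_rotvec(robot.get_obs()['orientation']).as_matrix()
    ax=np.array(ax)/np.linalg.norm(ax);z=np.array([np.cos(np.radians(yaw)),np.sin(np.radians(yaw)),0]);z-=ax*(z@ax);z/=np.linalg.norm(z)
    G=np.c_[np.cross(-ax,z),-ax,z];return R.from_matrix(G@Rt.T).as_rotvec()/np.pi
E
python3 -c "
from h import *
print(turn_to(-15.5))"
```

```text
[ 0.1399 -0.0054 -0.1624]
```

```bash
for i in 1 2 3 4 5; do python3 -m crank '[{"delta_pos":[-0.03,0.31,0],"twist":[0.009,0,-0.011]},{"delta_pos":[-0.07,0.62,0],"twist":[0.019,-0.001,-0.022]},{"delta_pos":[-0.1,0.92,0],"twist":[0.028,-0.001,-0.0325]}]' -1 | grep -E 'clock|pos' | tr '\n' ' '; done;python3 -m crank '[{"delta_pos":[0,0,0],"twist":[0,0,0]},{"delta_pos":[0,0,0],"twist":[0,0,0]}]'
python3 - <<'E'
from h import *
o=robot.get_obs();print(o['q'],o['tool_pos'],turn_to(-15.5))
im=robot.camera('wrist');cv2.imwrite('pics/w3.png',im);C=cam('wrist',o)
a=np.radians(-15.5);X=np.array([np.cos(a),np.sin(a)])
print('pred holes',proj(C,[[*(np.array([.492,.412])+s*.102*X),.012] for s in(1,-1)]))
E
```

```text
clock: 4.1 tool_pos: [0.5293, 0.0422, 0.2135] clock: 4.35 tool_pos: [0.518, 0.1342, 0.2115] clock: 4.6 tool_pos: [0.5069, 0.2262, 0.2093] clock: 4.85 tool_pos: [0.4961, 0.3179, 0.2068] clock: 5.1 tool_pos: [0.4855, 0.4097, 0.2041] clock: 5.27
tool_pos: [0.4841, 0.4095, 0.2012]
orientation: [-1.084, 1.431, -1.408]
force: [0.1, -0.3, 0.5]
opening: 1.0
[-0.6592  0.4817 -0.1049  1.6119  0.0382  1.07   -1.0545] [0.4841 0.4095 0.2012] [ 0.0008 -0.0078  0.004 ]
pred holes [[388.9002 176.2595]
 [198.3753 177.7951]]
```

View pics/w3.png

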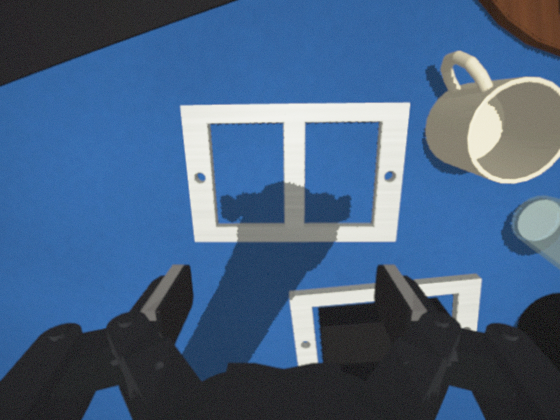

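The plate holes show at (390,176) and (200,178), within 2 px of prediction. Descending over the web now.

```bash
python3 -m crank '[{"delta_pos":[0.09,0.03,-0.33],"twist":[0.001,-0.008,0.004]},{"delta_pos":[0.09,0.03,-0.66],"twist":[0.001,-0.008,0.004]},{"delta_pos":[0.09,0.03,-1.0],"twist":[0.001,-0.008,0.004]},{"delta_pos":[0.09,0.03,-1.0],"twist":[0.001,-0.008,0.004]}]' ; python3 -m crank '[{"delta_pos":[0,0,-0.33],"twist":[0,0,0]},{"delta_pos":[0,0,-0.6],"twist":[0,0,0]},{"delta_pos":[0,0,-0.65],"twist":[0,0,0]},{"delta_pos":[0,0,-0.65],"twist":[0,0,0]}]'; python3 -c "
from h import *
print(turn_to(-15.5))"
```

```text
clock: 5.65
tool_pos: [0.4906, 0.4045, 0.0935]
orientation: [-1.081, 1.408, -1.415]
force: [-1.9, -2.1, -1.2]
opening: 0.998
clock: 5.98
tool_pos: [0.4901, 0.4024, 0.0274]
orientation: [-1.084, 1.409, -1.417]
force: [-0.0, 0.4, 0.1]
opening: 1.001
[ 0.0045 -0.0035  0.0016]
```

```bash
python3 -m crank '[{"delta_pos":[0.03,0.1,-0.1],"twist":[0.004,-0.003,0.002]},{"delta_pos":[0.03,0.1,-0.2],"twist":[0.004,-0.003,0.002]},{"delta_pos":[0.03,0.1,-0.24],"twist":[0.004,-0.003,0.002]},{"delta_pos":[0.03,0.1,-0.24],"twist":[0.004,-0.003,0.002]}]' ; python3 -c "
from h import *
print(turn_to(-15.5))"
```

```text
clock: 6.32
tool_pos: [0.4932, 0.4119, 0.0038]
orientation: [-1.072, 1.405, -1.406]
force: [-0.5, 0.3, -0.1]
opening: 1.005
[ 0.0007 -0.0006 -0.0004]
```

```bash
python3 -m crank '[{"delta_pos":[0,0,-0.018],"twist":[0,0,0]},{"delta_pos":[0,0,-0.018],"twist":[0,0,0]},{"delta_pos":[0,0,-0.018],"twist":[0,0,0]},{"delta_pos":[0,0,-0.018],"twist":[0,0,0]},{"delta_pos":[0,0,-0.018],"twist":[0,0,0]},{"delta_pos":[0,0,-0.018],"twist":[0,0,0]},{"delta_pos":[0,0,-0.018],"twist":[0,0,0]},{"delta_pos":[0,0,-0.018],"twist":[0,0,0]}]' 1;  python3 -m crank '[{"delta_pos":[0,0,0.2],"twist":[0,0,0]},{"delta_pos":[0,0,0.4],"twist":[0,0,0]},{"delta_pos":[0,0,0.7],"twist":[0,0,0]},{"delta_pos":[0,0,1.0],"twist":[0,0,0]},{"delta_pos":[0,0,1.0],"twist":[0,0,0]}]'
```

```text
clock: 6.98
tool_pos: [0.4934, 0.4121, 0.0026]
orientation: [-1.072, 1.405, -1.406]
force: [-0.8, -0.7, 4.8]
opening: 0.235
clock: 7.4
tool_pos: [0.4963, 0.4146, 0.1081]
orientation: [-1.063, 1.403, -1.404]
force: [1.0, 2.2, -2.6]
opening: 0.237
```

Plate gripped (opening 0.235 ≈ 20–22 mm) and lifted. Next I'll turn it and carry it to the sealer's centre line.

```bash
for i in 1 2 3 4; do python3 -m crank '[{"delta_pos":[-0.05,-0.25,0.1],"twist":[0,0,0.013]},{"delta_pos":[-0.11,-0.55,0.2],"twist":[0,0,0.027]},{"delta_pos":[-0.17,-0.84,0.25],"twist":[0,0,0.041]}]' | grep -E 'clock|pos' | tr '\n' ' '; done; python3 -m crank '[{"delta_pos":[0,0,0],"twist":[0,0,0]},{"delta_pos":[0,0,0],"twist":[0,0,0]}]';python3 -c "
from h import *
print(turn_to(14.1),robot.get_obs()['q'])"
```

```text
clock: 7.65 tool_pos: [0.4785, 0.3301, 0.1327] clock: 7.9 tool_pos: [0.4605, 0.2444, 0.1571] clock: 8.15 tool_pos: [0.4425, 0.1588, 0.1817] clock: 8.4 tool_pos: [0.4245, 0.0733, 0.2064] clock: 8.57
tool_pos: [0.4234, 0.0711, 0.2056]
orientation: [-1.316, 1.024, -1.019]
force: [-0.3, 0.7, -4.2]
opening: 0.237
[-0.001  -0.0005 -0.0019] [-0.1295  0.1099 -0.1026  2.11    0.0097  0.9233  0.0147]
```

```bash
for i in 1 2 3 4; do python3 -m crank '[{"delta_pos":[0.08,-0.28,0],"twist":[0,0,0]},{"delta_pos":[0.16,-0.56,0],"twist":[0,0,0]},{"delta_pos":[0.23,-0.82,0],"twist":[0,0,0]}]' | grep -E 'clock|pos|force' | tr '\n' ' '; done; python3 -m crank '[{"delta_pos":[0,0,0],"twist":[0,0,0]},{"delta_pos":[0,0,0],"twist":[0,0,0]},{"delta_pos":[0,0,0],"twist":[0,0,0]}]';python3 - <<'E'
from h import *
o=robot.get_obs();print(turn_to(14.1),o['q'])
im=robot.camera('wrist');cv2.imwrite('pics/w4.png',im);C=cam('wrist',o)
E
```

```text
clock: 8.82 tool_pos: [0.4464, -0.0107, 0.2046] force: [0.1, 1.2, -5.1] clock: 9.07 tool_pos: [0.4697, -0.0929, 0.2034] force: [-0.1, 0.6, -4.2] clock: 9.32 tool_pos: [0.4932, -0.1749, 0.2019] force: [1.0, -0.3, -4.2] clock: 9.57 tool_pos: [0.517, -0.2568, 0.2001] force: [1.1, 0.5, -4.4] clock: 9.82
tool_pos: [0.5169, -0.2548, 0.1983]
orientation: [-1.321, 1.026, -1.006]
force: [-0.1, -0.0, -4.7]
opening: 0.232
[-0.0024 -0.0032 -0.0042] [ 0.3132  0.3796  0.1259  1.7781 -0.0583  0.9996  0.7216]
```

View pics/w4.png

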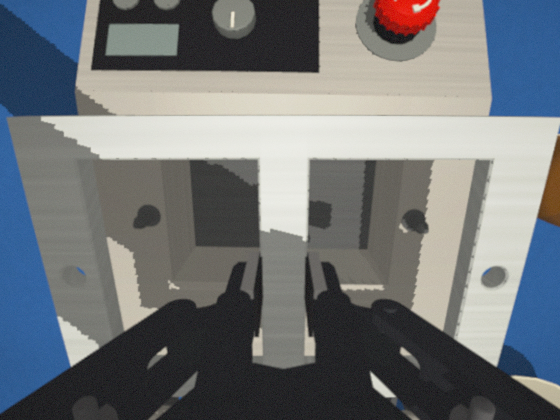

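Wrist view: holes at (74,274) and (495,277), pins at (148,215) and (414,219), all visible. I'll zoom in for precise centres.

Run:
```python
import cv2,numpy as np
im=cv2.imread('pics/w4.png');L=[]
for x,y in((74,274),(495,277),(148,215),(414,219)):
    L.append(cv2.resize(im[y-20:y+20,x-20:x+20],(390,290) if 0 else (290,290),interpolation=cv2.INTER_NEAREST))
cv2.imwrite('pics/c4.png',np.vstack([np.hstack(L[:2]),np.hstack(L[2:])]))
```

```text
(no output)
```

View pics/c4.png

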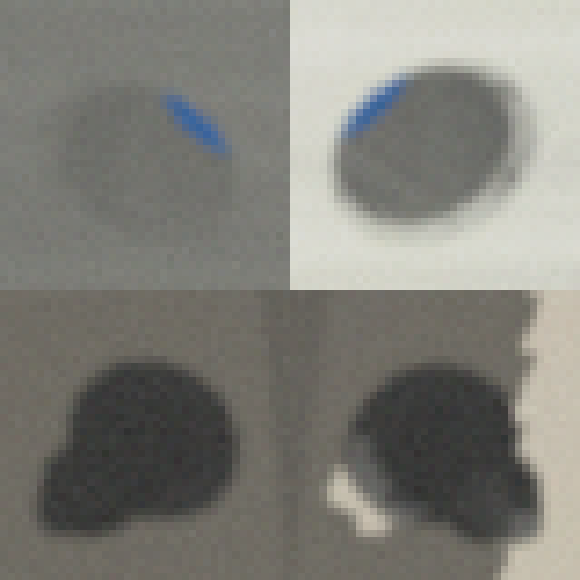

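Run:
```python
from h import *
o=dict(robot.get_obs());C=cam('wrist',o);z=o['tool_pos'][2]
H=[(74.3,276.1),(494.7,277.7)];P=[(149.4,215.3),(414.1,219.4)]
for dz in(.005,.0085,.012):
    h=onz(C,H,z+dz);print('holes',dz,h,np.linalg.norm(h[0]-h[1]),h.mean(0))
for zz in(.112,.115):
    p=onz(C,P,zz);print('pins',zz,p,np.linalg.norm(p[0]-p[1]),p.mean(0))
an=lambda v:np.degrees(np.arctan2(v[1],v[0]))
print(an(h[1]-h[0]),an(p[1]-p[0]),o['tool_pos'],turn_to(14.1))
# tip prediction check
p=onz(C,P,.113); p[:,2]=.136; print(proj(C,p))
```

```text
holes 0.005 [[ 0.4176 -0.2834  0.2037]
 [ 0.6197 -0.2298  0.2037]] 0.2091827229116438 [ 0.5187 -0.2566  0.2037]
holes 0.0085 [[ 0.4196 -0.2808  0.2072]
 [ 0.6167 -0.2285  0.2072]] 0.20387166552826563 [ 0.5182 -0.2547  0.2072]
holes 0.012 [[ 0.4217 -0.2782  0.2107]
 [ 0.6136 -0.2272  0.2107]] 0.19856060814488752 [ 0.5177 -0.2527  0.2107]
pins 0.112 [[ 0.4175 -0.2823  0.112 ]
 [ 0.6159 -0.2326  0.112 ]] 0.2045187640174958 [ 0.5167 -0.2574  0.112 ]
pins 0.115 [[ 0.4185 -0.281   0.115 ]
 [ 0.6143 -0.2319  0.115 ]] 0.20184641383113427 [ 0.5164 -0.2564  0.115 ]
14.865748059607142 14.077453663239645 [ 0.517  -0.2544  0.1987] [-0.0023 -0.003  -0.0045]
[[135.9477 225.7959]
 [426.8044 230.3362]]
```

```bash
python3 -m crank '[{"delta_pos":[-0.015,-0.026,-0.15],"twist":[-0.0023,-0.003,-0.0045]},{"delta_pos":[-0.015,-0.026,-0.3],"twist":[-0.0023,-0.003,-0.0045]},{"delta_pos":[-0.015,-0.026,-0.45],"twist":[-0.0023,-0.003,-0.0045]},{"delta_pos":[-0.015,-0.026,-0.45],"twist":[-0.0023,-0.003,-0.0045]},{"delta_pos":[-0.015,-0.026,-0.45],"twist":[-0.0023,-0.003,-0.0045]}]'; python3 -c "
from h import *
print(turn_to(14.1))"
```

```text
clock: 10.28
tool_pos: [0.515, -0.2551, 0.153]
orientation: [-1.316, 1.027, -1.022]
force: [-0.4, -0.3, -3.8]
opening: 0.238
[-0.0005 -0.0007 -0.0006]
```

```bash
python3 -m crank '[{"delta_pos":[0.005,-0.019,-0.05],"twist":[-0.0005,-0.0007,-0.0006]},{"delta_pos":[0.005,-0.019,-0.05],"twist":[-0.0005,-0.0007,-0.0006]},{"delta_pos":[0.005,-0.019,-0.05],"twist":[-0.0005,-0.0007,-0.0006]}]'
python3 - <<'E'
from h import *
o=robot.get_obs();print(turn_to(14.1));C=cam('wrist',o);z=o['tool_pos'][2]
im=robot.camera('wrist');cv2.imwrite('pics/w5.png',im)
p=np.array([[.418,-.2817,.136],[.6154,-.2323,.136]]);q=proj(C,p);print('tips pred',q, 'bases',proj(C,p-[0,0,.023]))
a=np.radians(14.1);X=np.array([np.cos(a),np.sin(a),0])
m=o['tool_pos']+[.0012,-.0003,.0085];h=proj(C,[m-.102*X,m+.102*X]);print('holes pred',h,o['tool_pos'])
L=[cv2.resize(im[int(y)-30:int(y)+30,max(0,int(x)-30):int(x)+30],(400,400),interpolation=cv2.INTER_NEAREST) for x,y in h];print([(int(x)-30,int(y)-30) for x,y in h])
cv2.imwrite('pics/c5.png',np.hstack(L))
E
```

```text
clock: 10.53
tool_pos: [0.5159, -0.2568, 0.1485]
orientation: [-1.315, 1.025, -1.026]
force: [0.2, 0.6, -5.0]
opening: 0.235
[ 0.      0.0003 -0.0001]
tips pred [[ 97.0487 257.1104]
 [468.8495 257.2224]] bases [[117.7797 240.1608]
 [448.1625 240.2692]]
holes pred [[ 73.4483 277.3476]
 [493.9206 277.1244]] [ 0.5159 -0.2568  0.1485]
[(43, 247), (463, 247)]
```

View pics/c5.png

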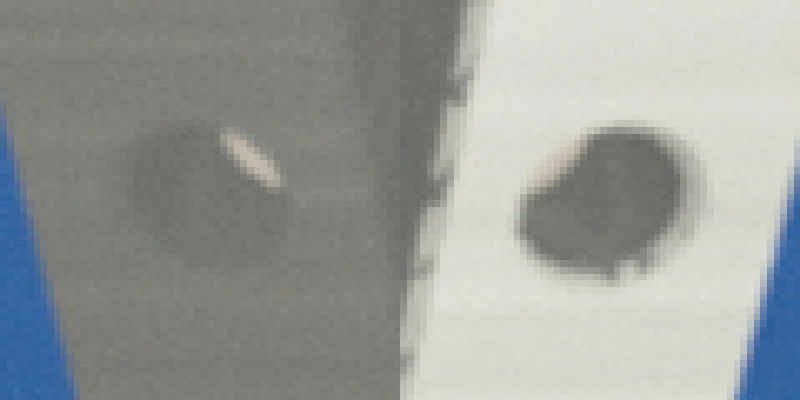

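The holes are where predicted and the tool is within 0.5 mm of target, so I'll lower it in steps and watch the force.

```bash
python3 -m crank '[{"delta_pos":[-0.003,0,-0.06],"twist":[0,0,0]},{"delta_pos":[-0.003,0,-0.12],"twist":[0,0,0]},{"delta_pos":[-0.003,0,-0.17],"twist":[0,0,0]},{"delta_pos":[-0.003,0,-0.17],"twist":[0,0,0]}]'; python3 -c "
from h import *
print(turn_to(14.1))"
```

```text
clock: 10.92
tool_pos: [0.5146, -0.2566, 0.13]
orientation: [-1.316, 1.027, -1.025]
force: [-0.6, -0.4, -4.1]
opening: 0.236
[-0.0002 -0.0004 -0.    ]
```

```bash
python3 -m crank '[{"delta_pos":[0.009,-0.003,-0.03],"twist":[0,0,0]},{"delta_pos":[0.009,-0.003,-0.06],"twist":[0,0,0]},{"delta_pos":[0.009,-0.003,-0.09],"twist":[0,0,0]},{"delta_pos":[0.009,-0.003,-0.12],"twist":[0,0,0]},{"delta_pos":[0.009,-0.003,-0.13],"twist":[0,0,0]}]'; python3 -c "
from h import *
print(turn_to(14.1))"
```

```text
clock: 11.33
tool_pos: [0.5152, -0.2568, 0.1164]
orientation: [-1.316, 1.028, -1.024]
force: [0.6, -0.8, -3.0]
opening: 0.237
[-0.0003 -0.0006 -0.    ]
```

```bash
python3 -m crank '[{"delta_pos":[0,0,-0.01],"twist":[0,0,0]},{"delta_pos":[0,0,-0.02],"twist":[0,0,0]},{"delta_pos":[0,0,-0.025],"twist":[0,0,0]}]'
```

```text
clock: 11.58
tool_pos: [0.5153, -0.2568, 0.1146]
orientation: [-1.316, 1.028, -1.024]
force: [-3.8, 1.9, 6.1]
opening: 0.239
```

Seated with about 11 N of support. Release it, rise clear and look.

```bash
python3 -m crank '[{"delta_pos":[0,0,0],"twist":[0,0,0]},{"delta_pos":[0,0,0],"twist":[0,0,0]},{"delta_pos":[0,0,0],"twist":[0,0,0]},{"delta_pos":[0,0,0],"twist":[0,0,0]},{"delta_pos":[0,0,0],"twist":[0,0,0]}]' -1; python3 -m crank '[{"delta_pos":[0,0,0.15],"twist":[0,0,0]},{"delta_pos":[0,0,0.3],"twist":[0,0,0]},{"delta_pos":[0,0,0.6],"twist":[0,0,0]},{"delta_pos":[0,0,0.9],"twist":[0,0,0]},{"delta_pos":[0,0,0.95],"twist":[0,0,0]}]'
python3 - <<'E'
from h import *
o=robot.get_obs();C=cam('wrist',o)
im=robot.camera('wrist');cv2.imwrite('pics/w6.png',im);cv2.imwrite('pics/side6.png',robot.camera('side'))
p=np.array([[.418,-.2817,.136],[.6154,-.2323,.136]]);print('tips pred',proj(C,p), 'holes pred if seated',proj(C,p-[0,0,.012]),o['tool_pos'],o['q'])
seat=np.array([.5583,-.1006,.089]);ax=np.array([-0.1023,0.4101,0.9063]);print(turn_to(14.1,ax))
E
```

```text
clock: 12.0
tool_pos: [0.5155, -0.257, 0.1148]
orientation: [-1.316, 1.027, -1.025]
force: [0.7, -0.6, 0.7]
opening: 0.927
clock: 12.42
tool_pos: [0.5184, -0.2584, 0.2152]
orientation: [-1.314, 1.02, -1.031]
force: [-0.2, -0.3, 1.0]
opening: 0.999
tips pred [[142.7786 213.7264]
 [416.166  213.2546]] holes pred if seated [[149.1841 208.6735]
 [409.9667 208.2415]] [ 0.5184 -0.2584  0.2152] [ 0.31    0.3545  0.1328  1.7721 -0.0547  1.0117  0.7093]
[-0.1345 -0.0327 -0.0003]
```

View pics/w6.png

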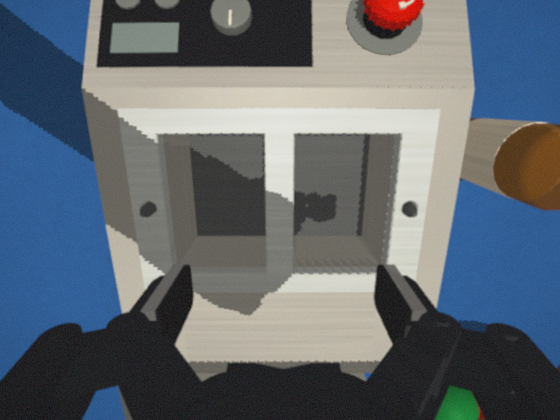

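The plate is flush: the pins show through the holes at (148,209) and (410,209), which matches the predicted positions at seated height. Now over to the stop for the twist.

```bash
for i in 1 2 3; do python3 -m crank '[{"delta_pos":[0.03,0.23,0],"twist":[-0.015,-0.004,0]},{"delta_pos":[0.06,0.46,0],"twist":[-0.03,-0.008,0]},{"delta_pos":[0.09,0.69,0],"twist":[-0.045,-0.011,0]}]' -0.5 | grep -E 'clock|pos|force' | tr '\n' ' '; done; python3 -m crank '[{"delta_pos":[0,0,0],"twist":[0,0,0]},{"delta_pos":[0,0,0],"twist":[0,0,0]}]';python3 - <<'E'
from h import *
o=robot.get_obs();C=cam('wrist',o)
im=robot.camera('wrist');cv2.imwrite('pics/w7.png',im)
k,_,st,ce=red(im)
for i in range(1,k):
    if st[i,4]>200: print(st[i],ce[i])
a=np.radians(14.1);M=np.array([[np.cos(a),-np.sin(a),0],[np.sin(a),np.cos(a),0],[0,0,1]])
seat=np.array([.5166,-.2571,.112])+M@[.08,.14,-.023];ax=M@[0,np.sin(np.radians(25)),np.cos(np.radians(25))]
top=seat+.0308*ax;rim=top-.007*ax
th=np.linspace(0,2*np.pi,40);u=M[:,0];v=np.cross(ax,u)
circ=lambda c,r:proj(C,[c+r*(np.cos(t)*u+np.sin(t)*v) for t in th])
P=np.vstack([circ(top-.007*ax,.02),circ(top-.015*ax,.02)]);print('head bbox pred',P.min(0),P.max(0),'mid top',proj(C,top))
Rt=R.from_rotvec(o['orientation']).as_matrix();print('offset in tool axes',Rt.T@(top-o['tool_pos']),'turn',turn_to(14.1,ax),'ax',ax,'top',top,o['tool_pos'])
E
```

```text
clock: 12.77 tool_pos: [0.5251, -0.1886, 0.2107] force: [1.2, 1.1, 0.2] clock: 13.02 tool_pos: [0.533, -0.1184, 0.2093] force: [1.4, 0.3, 1.3] clock: 13.27 tool_pos: [0.5409, -0.0482, 0.2079] force: [0.3, -0.0, 0.0] clock: 13.43
tool_pos: [0.5399, -0.0448, 0.2056]
orientation: [-1.59, 0.745, -1.344]
force: [0.6, -0.7, -0.9]
opening: 0.749
[  82   91   66   60 2904] [115.2683 120.583 ]
[ 265  186   49   47 1473] [288.7108 208.2783]
head bbox pred [265.6283 184.8136] [313.5779 232.6748] mid top [[289.6958 213.2419]]
offset in tool axes [0.0048 0.1004 0.006 ] turn [ 0.0026 -0.0016 -0.0006] ax [-0.103   0.4099  0.9063] top [ 0.5569 -0.0892  0.1169] [ 0.5399 -0.0448  0.2056]
```

View pics/w7.png

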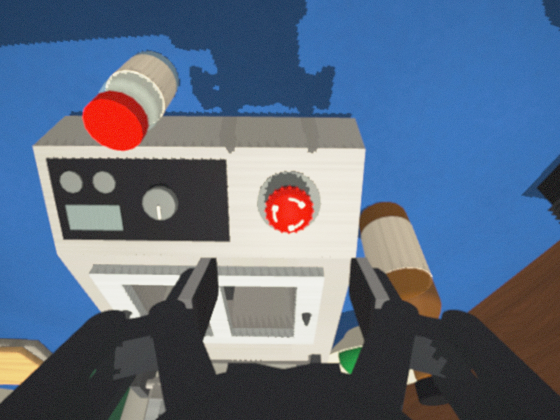

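The stop head is at (289,209), with its outline within 1 px of my prediction. Approach and centre before straddling it.

```bash
python3 -m crank '[{"delta_pos":[0.05,-0.13,-0.25],"twist":[0.0026,-0.0016,-0.0006]},{"delta_pos":[0.1,-0.26,-0.5],"twist":[0.0026,-0.0016,-0.0006]},{"delta_pos":[0.155,-0.35,-0.68],"twist":[0.0026,-0.0016,-0.0006]},{"delta_pos":[0.155,-0.35,-0.68],"twist":[0.0026,-0.0016,-0.0006]},{"delta_pos":[0.155,-0.35,-0.68],"twist":[0.0026,-0.0016,-0.0006]}]'
cat >> h.py <<'E'
def stop():
    o=robot.get_obs();ax=np.array([-0.103,0.4099,0.9063]);top=np.array([.5569,-.0892,.1169]);Rt=R.from_rotvec(o['orientation']).as_matrix()
    print('tool',Rt.T@(top-o['tool_pos']),'to 23 deep',top-.023*ax-o['tool_pos'],'turn',turn_to(14.1,ax),'q7',o['q'][6])
E
python3 -c "
from h import *
stop()"
```

```text
clock: 13.9
tool_pos: [0.5539, -0.085, 0.1375]
orientation: [-1.581, 0.756, -1.35]
force: [0.9, 0.6, 0.5]
opening: 0.749
tool [-0.0043  0.0207  0.002 ] to 23 deep [ 0.0054 -0.0136 -0.0414] turn [ 0.0003 -0.0009  0.0014] q7 -0.3212471116034607
```

```bash
python3 -m crank '[{"delta_pos":[0.03,0.01,-0.05],"twist":[0,-0.001,0.001]},{"delta_pos":[0.04,-0.05,-0.2],"twist":[0,-0.001,0.001]},{"delta_pos":[0.05,-0.1,-0.32],"twist":[0,-0.001,0.001]},{"delta_pos":[0.054,-0.13,-0.39],"twist":[0,-0.001,0.001]},{"delta_pos":[0.054,-0.13,-0.39],"twist":[0,-0.001,0.001]}]'
python3 -c "
from h import *
stop()"
```

```text
clock: 14.32
tool_pos: [0.5587, -0.0984, 0.0979]
orientation: [-1.58, 0.753, -1.349]
force: [-0.6, 0.4, -0.3]
opening: 0.751
tool [-0.0005 -0.0212  0.0004] to 23 deep [ 0.0005 -0.0002 -0.0019] turn [ 0.0005 -0.0003  0.0006] q7 -0.35128576483800217
```

```bash
python3 -m crank '[{"delta_pos":[0.005,0,-0.02],"twist":[0,0,0]},{"delta_pos":[0.005,0,-0.02],"twist":[0,0,0]},{"delta_pos":[0.005,0,-0.02],"twist":[0,0,0]},{"delta_pos":[0.005,0,-0.02],"twist":[0,0,0]},{"delta_pos":[0.005,0,-0.02],"twist":[0,0,0]}]' 1
python3 -c "
from h import *
stop();print(robot.get_obs()['moment'])"
```

```text
clock: 14.73
tool_pos: [0.5583, -0.0984, 0.0963]
orientation: [-1.581, 0.754, -1.349]
force: [-5.3, 0.7, 3.9]
opening: 0.429
tool [ 0.0003 -0.0226  0.0008] to 23 deep [ 0.001  -0.0002 -0.0002] turn [ 0.0006 -0.0007  0.0008] q7 -0.35350256801850677
[ 0.3045  0.9706 -0.4485]
```

Gripped on the rim (0.429, which fits a 40 mm head given 0.236 for the 22 mm web). First part of the clockwise twist.

```bash
python3 -m crank '[{"delta_pos":[0.005,0,0],"twist":[0.0037,-0.0147,-0.0325]},{"delta_pos":[0.005,0,0],"twist":[0.0074,-0.0294,-0.065]},{"delta_pos":[0.005,0,0],"twist":[0.0111,-0.0441,-0.0975]},{"delta_pos":[0.005,0,0],"twist":[0.0148,-0.0587,-0.13]}]'
python3 -c "
from h import *
stop();o=robot.get_obs();print(o['moment'],o['moment']@[-0.103,0.4099,0.9063])"
```

```text
clock: 15.07
tool_pos: [0.5588, -0.0983, 0.0967]
orientation: [-1.282, 1.023, -1.733]
force: [-3.2, -0.2, 2.7]
opening: 0.434
tool [-0.0001 -0.0222  0.0004] to 23 deep [ 0.0005 -0.0003 -0.0007] turn [-0.0146  0.0586  0.132 ] q7 -0.7493037363391599
[0.0843 0.6863 0.1227] 0.3837921545591556
```

```bash
python3 -m crank '[{"delta_pos":[0.003,0,0],"twist":[0.0037,-0.0147,-0.0325]},{"delta_pos":[0.003,0,0],"twist":[0.0074,-0.0294,-0.065]},{"delta_pos":[0.003,0,0],"twist":[0.0111,-0.0441,-0.0975]},{"delta_pos":[0.003,0,0],"twist":[0.0155,-0.061,-0.135]},{"delta_pos":[0.003,0,0],"twist":[0.0155,-0.061,-0.135]}]'
python3 -c "
from h import *
stop();o=robot.get_obs();print(o['moment'],o['moment']@[-0.103,0.4099,0.9063])
cv2.imwrite('pics/w8.png',robot.camera('wrist'))"
```

```text
clock: 15.48
tool_pos: [0.5592, -0.0984, 0.0973]
orientation: [-0.885, 1.28, -2.087]
force: [-2.9, -0.8, 3.5]
opening: 0.428
tool [-0.0002 -0.0218 -0.0003] to 23 deep [ 0.0001 -0.0002 -0.0013] turn [-0.0302  0.1201  0.268 ] q7 -1.1491876647274315
[-0.1235  0.5643  0.0117] 0.2546355545936222
```

```bash
python3 -m crank '[{"delta_pos":[0,0,0],"twist":[0,0,0]},{"delta_pos":[0,0,0],"twist":[0,0,0]},{"delta_pos":[0,0,0],"twist":[0,0,0]},{"delta_pos":[0,0,0],"twist":[0,0,0]}]' -0.5; python3 -m crank '[{"delta_pos":[-0.03,0.12,0.27],"twist":[0,0,0]},{"delta_pos":[-0.07,0.27,0.6],"twist":[0,0,0]},{"delta_pos":[-0.11,0.42,0.95],"twist":[0,0,0]},{"delta_pos":[-0.11,0.45,1.0],"twist":[0,0,0]},{"delta_pos":[-0.11,0.45,1.0],"twist":[0,0,0]}]'; python3 -m crank '[{"delta_pos":[0,0.5,0.5],"twist":[0,0,0]},{"delta_pos":[0,0.8,0.8],"twist":[0,0,0]},{"delta_pos":[0,0.9,0.9],"twist":[0,0,0]},{"delta_pos":[0,0.9,0.9],"twist":[0,0,0]},{"delta_pos":[0,0.9,0.9],"twist":[0,0,0]},{"delta_pos":[0,0.9,0.9],"twist":[0,0,0]}]'
python3 - <<'E'
from h import *
o=robot.get_obs();C=cam('wrist',o);w=robot.camera('wrist');t=robot.camera('top');s=robot.camera('side')
cv2.imwrite('pics/w9.png',w);cv2.imwrite('pics/t9.png',t);cv2.imwrite('pics/s9.png',s)
for n,i2 in(('w',w),('t',t),('s',s)):
    k,_,st,ce=red(i2);print(n,[(ce[i],st[i,4]) for i in range(1,k) if st[i,4]>60])
a=cv2.resize(s,(400,300));b=cv2.resize(t,(400,300))
cv2.imwrite('pics/c9.png',np.vstack([np.hstack([a,b]),np.hstack([cv2.resize(w,(400,300)),cv2.resize(s[240:400,230:443],(400,300))])]))
E
```

```text
clock: 15.87
tool_pos: [0.5598, -0.0981, 0.0974]
orientation: [-0.89, 1.277, -2.082]
force: [-0.2, 0.3, 0.9]
opening: 0.752
clock: 16.28
tool_pos: [0.5512, -0.0509, 0.1999]
orientation: [-0.884, 1.274, -2.078]
force: [0.1, 0.2, -0.1]
opening: 0.747
clock: 16.78
tool_pos: [0.5507, 0.0381, 0.2885]
orientation: [-0.886, 1.274, -2.079]
force: [-0.0, -0.2, -0.9]
opening: 0.751
w [(array([507.8966, 207.2445]), np.int32(957)), (array([297.1671, 215.2799]), np.int32(718)), (array([183.5196, 261.1295]), np.int32(664))]
t [(array([477.2236, 100.9745]), np.int32(863)), (array([339.9492, 219.5311]), np.int32(177)), (array([325.7373, 277.3041]), np.int32(217))]
s [(array([307.4429, 266.5286]), np.int32(140)), (array([250.0655, 291.5764]), np.int32(229)), (array([497.9821, 311.7589]), np.int32(336)), (array([535.6824, 328.8941]), np.int32(85))]
```

View pics/c9.png

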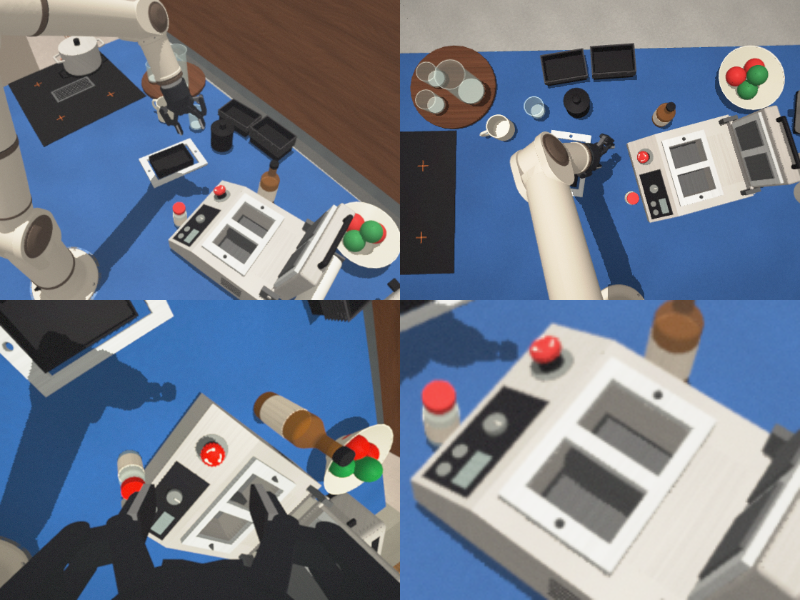

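The stop's head is back out: side view (307.4,266.5) against (307.5,266.6) at the start and (308.4,268.7) when latched. The plate lies flush and nothing around it has moved, so I'm handing in.

```bash
python3 -c "
from rig import robot
print(robot.get_obs()['force']);print(robot.close_job())"
```

```text
[-0.07717786  0.24156201 -0.87836899]
the job is handed in; nothing more can be done
None
```

The job is done and handed in at about 17 s on the robot's clock, in the order asked. No verdict was reported.

- **Stop pushed in:** I pressed it along its own axis until it met its firm stop, at about 43 N. The camera views then showed the head about 7 mm in, so it had latched.
- **Plate fitted:** I lifted the two-opening plate by its centre web and lowered it over both pins. It met the deck at about 11 N. After release, both pin tips showed through the holes where they should be for a flush plate.
- **Stop released:** I gripped the head's rim, turned it about 0.93 rad clockwise and opened the fingers. The final side and top views put the head within 0.1 px of where it started, so it is back out.

The last pictures show the gripper clear of everything. The other plate, tray and jars look undisturbed, though I only measured that for the spice jar.

No check failed, but the arm drifted 5–10 mm on some longer moves. I corrected for this except on the press, which landed about 6 mm off the head's centre and still latched.

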